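# Grip a stuck meal box in the ratchet clamp

### The job

The lid of the blue-lidded glass meal box is stuck: grip the box in the worktop ratchet clamp so that someone can prise the lid off. Pump the clamp's red trigger against its black grip until the rubber pad meets the box and has pushed its spring plunger in past the yellow band and into the green band, but not to the red, which would crack the glass. Finish while still holding the trigger squeezed like that, touching neither the jaw nor the box by hand and leaving the things around it alone.

Things in the scene. Friction and masses are not known exactly. Their poses are not given: they have to be found in the camera images.
- clamp: Ratchet clamp on a fixed wooden board 430 x 170 x 18 mm (x -75 to 355 mm of this frame). Origin at worktop height under the hand grip; x: the way the jaw travels to the box, z up. Along x: black grip, red trigger, orange jaw head on a toothed bar (axis z 62 mm), box, end stop. Grey side plates x -24 to 48, y +-19 mm, up to z 116 mm; above them only grip and trigger.
- grip_top (a point): Centre of the top of the fixed upright black hand grip, at x -10 mm, y 0, z 178 mm of the clamp's frame. The grip spans x -17 to -3 mm, y +-14 mm and is free to grasp from z 116 mm up to z 178 mm.
- trigger_bar: Red trigger lever (8 x 16 mm) with a round cross bar on top (diameter 14 mm, 34 mm long across the clamp); origin at the cross bar's centre: in the clamp's frame x 30 mm released, x 8 mm fully squeezed, y 0, z 154 mm. Over their outer faces, grip and cross bar measure 54 mm released, 32 mm squeezed. A spring pushes it out with 2 to 4 N; its pivot is 50 mm below.
- trigger (a joint): Trigger swing (rad): 0 released, 0.44 fully squeezed to the grip. Teeth are 6 mm apart: a full pump moves the jaw 6 mm on (the first up to 11 mm); let out below 0.05 before the next bite. Once the pawl bites, the jaw moves half as far as the cross bar, so part of a squeeze gives part of an advance. It takes 8 to 12 N at the bar with the pad clear, 12 to 20 N gripping.
- jaw (a joint): Travel of the toothed bar with the orange jaw head towards the box (m), 0 to 0.072; starts between 0 and 0.006, the pad 14 to 42 mm short of the box. Friction (10.5 N) keeps it when the trigger is let out, but there is no back latch: let go, and a grip of more than 8 to 10 mm of plunger travel slackens to that. Nothing but the trigger moves it, and it cannot be backed off by the trigger.
- jaw_head: Orange jaw head (22 x 44 x 58 mm) with a steel sleeve in front. Its origin coincides with the clamp's origin when joint jaw is 0 and travels with the jaw; front face 122 mm and sleeve mouth 140 mm ahead of the origin. Not to be pushed by hand.
- plunger (a joint): How far the spring plunger is pushed into the sleeve (m), 0 (free) to 0.017. Spring 1 N per mm. At the sleeve mouth the yellow band is at 0 to 5 mm, the green band at 5 to 11 mm (5 to 11 N), the red band from 11 mm.
- pad_face: Black rubber pad (8 x 50 x 40 mm) in front of the plunger with its coloured bands (diameter 25 mm). Origin on the plunger axis at the back end of the yellow band (the sleeve mouth when free); the face that meets the box is 25 mm ahead of it along the clamp's x axis.
- meal_box: Lidded glass meal box with a blue lid, loose, 105 mm along the clamp x 150 mm across x 83 mm high, 0.28 to 0.54 kg, standing on the clamp's board between pad and end stop, 1 to 2 mm off the stop. Origin at the centre of its underside. The glass is 70 mm high; the lid above it sticks out by 3 mm all round.
- end_stop: Fixed orange stop with a rubber face, bolted to the board at the far end. Origin at the height of the board's top, on the plane of the rubber face that the box is pressed against.
- spice_jar: Amber spice jar, diameter 48, 85 mm high, standing by the clamp. Bystander.
- mug: Blue mug, diameter 76, 85 mm high. Bystander.
- spoon: Wooden spoon, 190 mm long, lying by the clamp. Bystander.
- green_box: Glass meal box with green lid, same size as the other. Bystander.
- white_box: Glass meal box with white lid, same size. Bystander.
- plate: White plate, diameter 210 mm. Bystander.
- oil_bottle: Green glass oil bottle, diameter 60, 210 mm high. Bystander.
Mind the look-alikes: they are no part of the job. Leave any orange look-alike of the meal_box alone.

How it is judged:
On the way, in this order (a step that is already met when the one before it is completed fails the run):
1. the trigger has been pumped by the fingers, the pad still clear of the box (value of joint trigger above 0.25 rad and contact force between the fingers and trigger_bar above 1 N and contact force between pad_face and meal_box below 0.1 N), for 0.05 s.
2. the pad has met the box with the trigger squeezed (contact force between pad_face and meal_box above 1 N and contact force between the fingers and trigger_bar above 1 N), for 0.05 s.
At the end, for the whole second after the job is handed in: The fingers still push the red trigger with more than 2 N; the pad presses the box with 4.6 to 11.7 N (plunger about 5 to 11 mm in: green band at the sleeve mouth) and the box presses the end stop with more than 0.5 N; the box is at rest, upright (within 0.06 rad) and on the board (within 4 mm) (contact force between pad_face and meal_box between 4.6 and 11.7 N and contact force between meal_box and end_stop above 0.5 N and contact force between the fingers and trigger_bar above 2 N and linear speed of meal_box below 0.01 m/s and angle between meal_box's own z axis and vertical below 0.06 rad and z of meal_box in the frame of end_stop below 0.004 m); the arm keeps its last pose, push and grip.
It fails at once if the glass is crushed: pad on box above 12.5 N (plunger in the red) (contact force between pad_face and meal_box above 12.5 N).
It fails at once if the robot pushes the jaw, the plunger pad or the box directly (over 3 N) (contact force between any of the arm, the fingers and jaw_head above 3 N or contact force between any of the arm, the fingers and pad_face above 3 N or contact force between any of the arm, the fingers and meal_box above 3 N).
It fails at once if a bystander is moved by more than 20 mm (distance of any of spice_jar, mug, spoon, green_box, white_box, plate, oil_bottle from where it was at the start of the episode above 0.02 m).
It also fails if it takes over 69 s, if anything falls off the work surface, if the arm or the gripper's body presses on something with over 40 N, if the wrist force passes 120 N, or if a joint passes its speed limit or range.

### The arm

A 6-joint arm with a two-finger parallel gripper is mounted at the origin on the work surface. World frame = base frame: x ahead of the robot, y to its left, z up, the work surface at z = 0. Lengths are in m, angles in rad, forces in N, time in s.
With the tool pointing down it reaches from about 0.25 to 0.8 m from the base axis. Payload 8.5 kg.
Tool frame: the origin (TCP) lies between the finger pads; the fingertips stand 25 mm ahead of it and the grasp point (between the pads) lies 6 mm ahead of it; z points along the fingers, y is the line along which they close (so a half turn about z gives the same grasp; the last joint's range is limited). The gripper opens to 85 mm and grips with 20 to 120 N. Pads are 22 mm wide; open, the fingers measure 114 mm over their backs; the gripper's body (76 mm by 85 mm) begins 54 mm behind the grasp point. The pads swing forward as they close: fully open they stand 13 mm farther back than shut.
Start: joints at [1.178, 0.238, -0.013, 1.319, 0, 1.571], TCP at [0.201, 0.485, 0.225] pointing down, gripper open.
Joint ranges: [-2.66, 2.66], [-1.03, 1.9], [-1.14, 1.46], [-1.82, 2.27], [-1.45, 1.34], [-3.14, 3.14]. Speed limits (rad/s): [2.22, 2.22, 2.79, 3.14, 3.14, 3.14].

### API

Orientations are given as a unit quaternion [w, x, y, z].
In Python, from station import ctrl, cams, nets gives the robot as it stands. The module is installed in compiled form; this text tells all that it offers.
- The arm moves only by the shell command python3 -m handwheel 'ROWS' [FORCE]. ROWS is JSON, a list that holds one entry, the list of rows, each a list of 7 numbers: the shift along the tool's x, y, z in units of 600 mm (1.0 is 600 mm), then the turn, a rotation vector about the tool's x, y, z in units of 90 degrees (1.0 is 90 degrees), then the closure, from 0 (fully open) to 1 (shut). In form: [[[x, y, z, wx, wy, wz, grip], ...]]. A call has 1 to 8 rows; each row is the pose to reach, as a shift and turn from the pose commanded when the call began, along the tool's axes at that moment; what a row does not reach only later rows make up. A row lasts 1/12 s, in which the tool goes at most 41.7 mm and 7.16 degrees, less where a joint would pass 70% of its speed; a pose out of reach is approached as far as the arm can. A call with a number of a shift or a turn outside -1 to 1 is refused whole. A call with a gripper value outside its range is refused whole. The fingers move at their own pace and stop on an object; FORCE is the grip in N (left out, the last holds). Time passes only in rows, so rows that repeat a pose let the fingers close. It gives the time, the measured TCP pose, the force, the opening and the grip force at its end, in the units of the state.
- ctrl.read_state(): the state, without advancing time (a new reading comes with each control period).
- cams.get_image(name): name is "scene" or "side" or "wrist"; returns the picture (384x512x3 uint8, red, green, blue); there is no depth.
- cams.camera_model(name): a dict with "intrinsics" (3x3 intrinsics, pixels), "camera_from_world" (4x4, takes a point from world to camera coordinates). Camera axes: x right, y down, z forward; pixel columns grow to the right and rows downward; lengths in m; the calibration is good to about 2 mm. A picture is of the moment at which its call begins: read the wrist's pose just before it. camera_model takes no time and is no camera call; for the wrist camera it gives the pose at the moment of the call.
- ctrl.hand_in(): hands the job in; it is judged then, once.
Trained networks look in the newest picture that a camera, given by its name, has taken for a name from the list of things; names that differ only in an ending like _2 or _b are one class to them, and where a whole thing is asked for, a point or a joint stands for the part that bears it (a point fixed in the world has none). Each returns a list of dicts, best first, with "confidence" (0 to 1); they miss things now and then, are a little off and sometimes report something else, mostly with a low value. They report only what shows in the picture. A call takes as long as a camera call. They do not tell look-alikes from the thing itself.
- nets.cut_out(target, camera): "pixels" (384x512 bool, what is visible of it) and "uv" ([column, row] in pixels, amid what is visible of it).
The state is a dict: "t": time; "joint_positions": joint angles; "qd": joint speeds; "joint_torque": joint torques, N m; "ee_pos": TCP position; "tool_rot": TCP orientation; "wrist_force": force on the tool from outside, world axes, zero at the start; "ft_torque": the same for the moment, N m; "opening": finger opening in m; "gripper_force": force on a finger pad.
Only numpy, scipy, OpenCV 4.12 (cv2) and the standard library are available. Lean on these libraries where they do the work, as an engineer would, in place of code of your own. Each camera call takes 0.05 s, during which the arm holds its last target. There are 200 camera calls.

## Working session

There is one attempt and no reset: what is moved stays moved. The work goes in short steps, Python scripts to look and compute and a shell command to move; the robot and the scene stay as the last step left them, time stands still between calls to the robot, and variables do not carry over. Pictures are saved under pics/ and viewed, at most 10 in all, crops included, and the job is handed in when it is done.

```bash
mkdir -p pics; python3 - <<'E'
from station import ctrl,cams,nets
import cv2,numpy as np
print(ctrl.read_state())
for c in ["scene","side"]:
    im=cams.get_image(c); cv2.imwrite(f"pics/{c}0.png",im[:,:,::-1])
    m=cams.camera_model(c);print(c,m["intrinsics"],m["camera_from_world"])
    for t in ["grip_top","trigger_bar","jaw_head","meal_box","end_stop","clamp","pad_face"]:
        try: print(t,[(np.round(d["uv"]),round(d["confidence"],2),d["pixels"].sum()) for d in nets.cut_out(t,c)][:3])
        except Exception as e: print(t,e)
E
```

```text
{'t': 0.0, 'joint_positions': array([ 1.17799229e+00,  2.38759613e-01, -1.42318256e-02,  1.31917756e+00,
       -1.76474439e-05,  1.57078948e+00]), 'qd': array([-7.17866358e-05, -2.11839583e-04, -4.21392775e-04, -1.12134593e-03,
        7.40207944e-04, -5.07298121e-04]), 'joint_torque': array([ 4.90048318e-03, -5.38781333e+01,  3.46441627e+01,  1.83525629e-02,
        2.26350130e-04, -4.39203276e-06]), 'ee_pos': array([0.20081045, 0.48464102, 0.22469745]), 'tool_rot': array([-1.25280960e-04,  1.95138379e-01,  9.80775480e-01, -6.74862152e-04]), 'wrist_force': array([ 0.43565219, -0.01578492,  0.82295578]), 'ft_torque': array([0.05145016, 0.10594154, 0.03555208]), 'gripper_force': 0.0, 'opening': 0.08570139629465001}
scene [[378.58358802   0.         248.77374242]
 [  0.         378.58358802 185.29733597]
 [  0.           0.           1.        ]] [[-9.49094630e-02  9.95484907e-01  1.41182770e-03  3.47481731e-02]
 [ 8.12380433e-01  7.82718209e-02 -5.77850806e-01 -3.79660723e-01]
 [-5.75352262e-01 -5.36965685e-02 -8.16141197e-01  1.90159410e+00]
 [ 0.00000000e+00  0.00000000e+00  0.0000
[... 819 characters left out ...]
29406948 -0.00200495 -0.54914851]
 [-0.22281822 -0.71971868 -0.65753864  0.21758905]
 [ 0.19191905  0.6289103  -0.75341815  1.48577428]
 [ 0.          0.          0.          1.        ]]
grip_top [(array([254., 260.]), 0.66, np.int64(4026))]
trigger_bar [(array([207., 266.]), 0.63, np.int64(343))]
jaw_head [(array([251., 234.]), 0.75, np.int64(130))]
meal_box [(array([252., 204.]), 0.98, np.int64(1711)), (array([301., 235.]), 0.64, np.int64(746)), (array([356., 260.]), 0.61, np.int64(2216))]
end_stop [(array([255., 184.]), 0.59, np.int64(25)), (array([317., 307.]), 0.46, np.int64(819))]
clamp [(array([253., 262.]), 0.97, np.int64(4119))]
pad_face [(array([250., 225.]), 0.62, np.int64(132))]
```

```bash
python3 - <<'E'
import cv2
a=cv2.imread("pics/scene0.png")[110:290,110:330]; b=cv2.imread("pics/side0.png")
cv2.imwrite("pics/scene0c.png",cv2.resize(a,None,fx=3.3,fy=3.3,interpolation=cv2.INTER_CUBIC))
cv2.imwrite("pics/side0c.png",cv2.resize(b[140:360,140:420],None,fx=2.7,fy=2.7,interpolation=cv2.INTER_CUBIC))
E
```

```text
(no output)
```

View pics/scene0c.png

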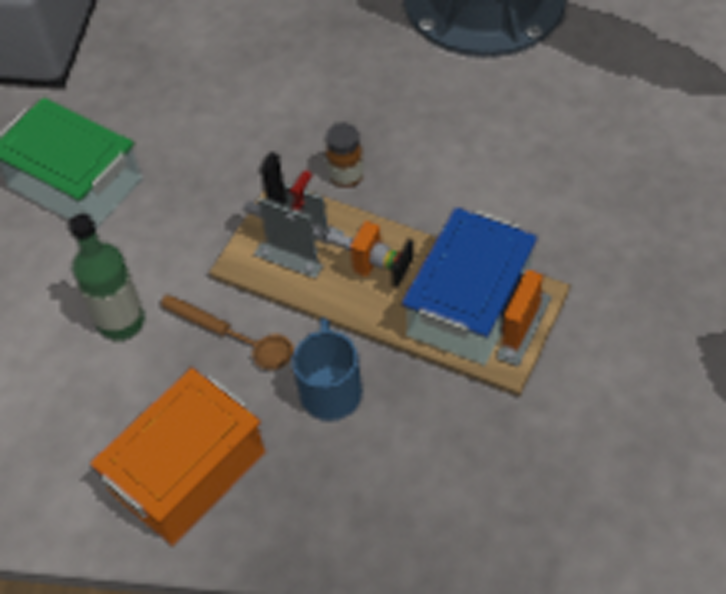

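View pics/side0c.png

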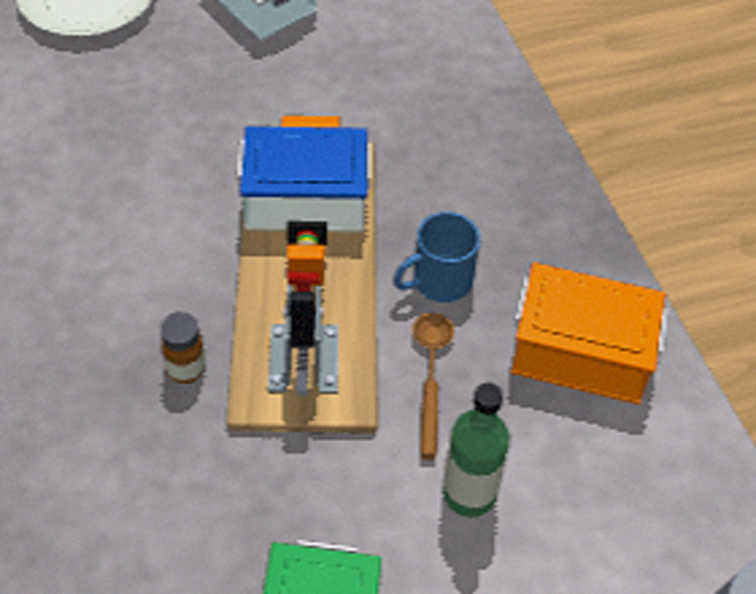

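Scene crop: the clamp board lies crosswise, with the grip's top at about (192,158) and the red bar at (201,165). The blue-lidded box is at the right end by the orange stop. Side crop: looking along the clamp, the grip's top is at (252,250) and the bands at (253,229). The solid orange box is a look-alike. Next I fit the clamp pose.

```bash
cat > h.py <<'E'
from station import ctrl,cams,nets
import numpy as np
from scipy.spatial.transform import Rotation as R
from scipy.optimize import least_squares
def proj(c,P,m=None):
    m=m or cams.camera_model(c);P=np.atleast_2d(P);T=m["camera_from_world"]
    q=(P@T[:3,:3].T+T[:3,3])@m["intrinsics"].T
    return q[:,:2]/q[:,2:]
def toW(p,P):
    P=np.atleast_2d(P);c,s=np.cos(p[2]),np.sin(p[2])
    return np.c_[p[0]+c*P[:,0]-s*P[:,1],p[1]+s*P[:,0]+c*P[:,1],P[:,2]]
def tool():
    s=ctrl.read_state();return s["ee_pos"],R.from_quat(np.roll(s["tool_rot"],-1)),s
E
python3 - <<'E'
from h import *
S=[((-.075,-.085,.018),(173,193.3)),((.355,-.085,.018),(267.6,229.7)),((.355,.085,.018),(282.7,197.3)),((-.010,0,.178),(192.1,157.8)),((.030,0,.154),(200.9,165.5))]
D=[((-.075,.085,.018),(224.4,299.3)),((-.075,-.085,.018),(279.3,300)),((-.010,0,.178),(251.9,250)),((.03,0,.154),(253,242.5))]
def f(p):
    return np.concatenate([(proj(c,toW(p,[a for a,_ in L]))-[b for _,b in L]).ravel() for c,L in (("scene",S),("side",D))])
r=least_squares(f,[.4,-.15,1.3],loss="soft_l1");print(r.x,np.round(f(r.x).reshape(-1,2),1))
np.save("pose.npy",r.x)
p=r.x
for n,P in dict(grip=(-.01,0,.178),bar=(.03,0,.154),mid=(.011,0,.15)).items(): print(n,toW(p,P))
t,Rt,s=tool();print(Rt.as_matrix().round(3))
yw=Rt.as_matrix()[:,1];print("tool y yaw",np.arctan2(yw[1],yw[0]))
# camera position relative to tool
T=cams.camera_model("wrist")["camera_from_world"];cw=-T[:3,:3].T@T[:3,3];print("wristcam in tool",Rt.inv().apply(cw-t),(T[:3,:3]@Rt.as_matrix()).round(2))
E
```

```text
[ 0.49183569 -0.20961368  1.25129248] [[-1.4 -0.4]
 [-1.  -0.3]
 [-0.7 -0.8]
 [-1.8  1.4]
 [-0.9  0.7]
 [-0.9 -2.8]
 [ 0.5 -2.5]
 [-0.3 -1.1]
 [-0.9 -0.2]]
grip [[ 0.48869474 -0.21910759  0.178     ]]
bar [[ 0.50125856 -0.18113194  0.154     ]]
mid [[ 0.49529075 -0.19917037  0.15      ]]
[[-0.924  0.383 -0.   ]
 [ 0.383  0.924 -0.   ]
 [ 0.    -0.    -1.   ]]
tool y yaw 1.1780279627897687
wristcam in tool [ 0.07202777  0.00016644 -0.14827141] [[ 0.    1.    0.  ]
 [-0.96  0.   -0.29]
 [-0.29 -0.    0.96]]
```

```bash
python3 -m handwheel '[[[-0.4,-0.39,-0.12,0,0,-0.047,0],[-0.4,-0.39,-0.12,0,0,-0.047,0],[-0.4,-0.39,-0.12,0,0,-0.047,0],[-0.4,-0.39,-0.12,0,0,-0.047,0],[-0.4,-0.39,-0.12,0,0,-0.047,0],[-0.4,-0.39,-0.12,0,0,-0.047,0],[-0.4,-0.39,-0.12,0,0,-0.047,0],[-0.4,-0.39,-0.12,0,0,-0.047,0]]]'; python3 - <<'E'
from h import *
t,Rt,s=tool();print(t,np.arctan2(*Rt.as_matrix()[[1,0],1]),s["t"]);print(Rt.inv().apply(np.array([.4953,-.1992,.28])-t)/.6)
E
```

```text
t: 1.47
ee_pos: [0.3296, 0.1837, 0.296]
tool_rot: [0.0, 0.159, 0.987, 0.0]
wrist_force: [2.0, 0.6, -0.0]
opening: 0.0851
gripper_force: 0.0
[0.32955874 0.18367729 0.29602362] 1.252423650035586 1.4667
[-0.46208258 -0.51960832  0.02672997]
```

```bash
python3 -m handwheel '[[[-0.35,-0.39,0,0,0,0,0],[-0.35,-0.39,0,0,0,0,0],[-0.35,-0.39,0,0,0,0,0],[-0.35,-0.39,0,0,0,0,0],[-0.35,-0.39,0,0,0,0,0],[-0.35,-0.39,0,0,0,0,0],[-0.35,-0.39,0,0,0,0,0],[-0.35,-0.39,0,0,0,0,0]]]'; python3 - <<'E'
from h import *
t,Rt,s=tool();print(t,np.arctan2(*Rt.as_matrix()[[1,0],1]),s["t"]);print(Rt.inv().apply(np.array([.4953,-.1992,.28])-t)/.6)
E
```

```text
t: 2.13
ee_pos: [0.4566, -0.1063, 0.2951]
tool_rot: [0.0, 0.16, 0.987, -0.0]
wrist_force: [-0.3, 0.3, -0.6]
opening: 0.0851
gripper_force: 0.0
[ 0.45659742 -0.10627565  0.29510298] 1.2496534433187907 2.1333
[-0.11007241 -0.12657567  0.02535763]
```

```bash
python3 -m handwheel '[[[-0.11,-0.126,0,0,0,0,0],[-0.11,-0.126,0,0,0,0,0],[-0.11,-0.126,0,0,0,0,0],[-0.11,-0.126,0,0,0,0,0],[-0.11,-0.126,0,0,0,0,0]]]'; python3 - <<'E'
from h import *
import cv2
p=np.load("pose.npy")
t,Rt,s=tool();print(t,s["t"])
im=cams.get_image("wrist")[:,:,::-1].copy()
pts=proj("wrist",toW(p,[(-.01,0,.178),(-.003,0,.178),(.03,.017,.154),(.03,-.017,.154),(.048,.019,.116),(.048,-.019,.116),(-.024,.019,.116),(-.024,-.019,.116)]))
print(pts.round(1))
for n in ["trigger_bar","pad_face","jaw_head"]: print(n,[(np.round(d["uv"]),round(d["confidence"],2),d["pixels"].sum()) for d in nets.cut_out(n,"wrist")][:2])
cv2.imwrite("pics/w_raw.png",im)
for q in pts: cv2.circle(im,tuple(int(round(v)) for v in q),1,(255,255,0),-1)
cv2.imwrite("pics/w1.png",cv2.resize(im,None,fx=1.55,fy=1.55))
E
```

```text
t: 2.55
ee_pos: [0.4944, -0.1959, 0.2947]
tool_rot: [-0.001, 0.16, 0.987, 0.0]
wrist_force: [-0.2, -0.8, -0.4]
opening: 0.0856
gripper_force: 0.0
[ 0.49436545 -0.19589903  0.2947094 ] 2.55
[[232.3 188.4]
 [239.5 188.4]
 [272.3 166.5]
 [271.8 197.6]
 [286.1 158.4]
 [285.2 189.7]
 [224.5 158.5]
 [225.5 189.7]]
trigger_bar [(array([270., 178.]), 0.93, np.int64(572)), (array([497., 168.]), 0.51, np.int64(900))]
pad_face [(array([364., 167.]), 0.9, np.int64(711))]
jaw_head [(array([333., 164.]), 0.98, np.int64(1081)), (array([290., 154.]), 0.22, np.int64(19864))]
```

View pics/w1.png

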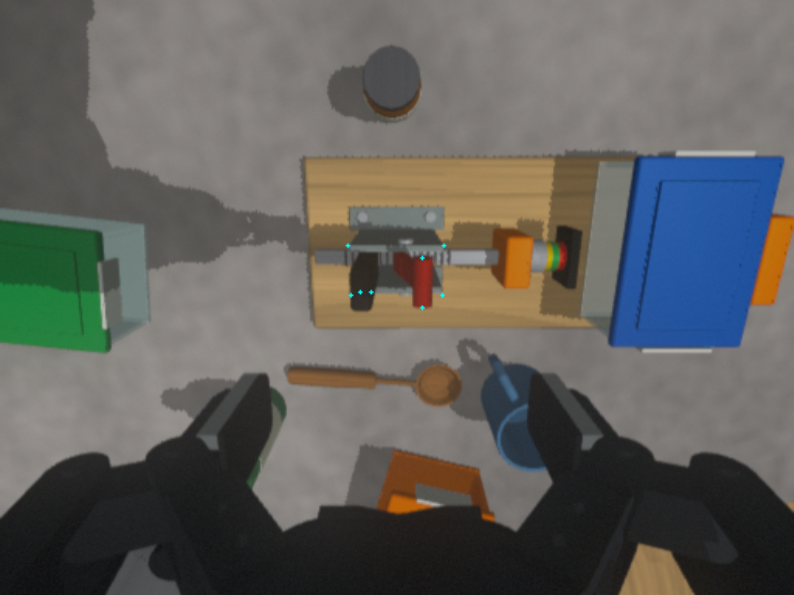

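The wrist view agrees with the fit to about 1 px. The grip's top is at (234,191) and the bar at (272,182); the gap from pad to box looks moderate. Descending around grip and bar.

```bash
python3 -m handwheel '[[[-0.003,-0.003,0.06,0,0,0,0],[-0.003,-0.003,0.11,0,0,0,0],[-0.003,-0.003,0.15,0,0,0,0],[-0.003,-0.003,0.18,0,0,0,0],[-0.003,-0.003,0.21,0,0,0,0],[-0.003,-0.003,0.233,0,0,0,0],[-0.003,-0.003,0.233,0,0,0,0],[-0.003,-0.003,0.233,0,0,0,0]]]' 40; cat >> h.py <<'E'
import cv2
def cl(t=None):
    p=np.load("pose.npy");t=tool()[0] if t is None else t
    d=t-[p[0],p[1],0];c,s=np.cos(p[2]),np.sin(p[2]);return np.array([c*d[0]+s*d[1],-s*d[0]+c*d[1],d[2]])*1e3
def stat():
    t,Rt,s=tool();p=np.load("pose.npy");f=s["wrist_force"];c,sn=np.cos(p[2]),np.sin(p[2])
    print("t",round(s["t"],2),"tcp clamp mm",cl(t).round(1),"F clamp xy",np.round([c*f[0]+sn*f[1],-sn*f[0]+c*f[1],f[2]],1),"op",round(s["opening"]*1e3,1),"gf",round(s["gripper_force"],1))
def shot(c,name,box,fx):
    im=cams.get_image(c)[:,:,::-1];x0,y0,x1,y1=box
    cv2.imwrite(f"pics/{name}.png",cv2.resize(im[y0:y1,x0:x1],None,fx=fx,fy=fx,interpolation=cv2.INTER_CUBIC))
E
python3 - <<'E'
from h import *
stat()
shot("wrist","w2",(0,0,512,384),1.5)
E
```

```text
t: 3.42
ee_pos: [0.4952, -0.1964, 0.1558]
tool_rot: [-0.0, 0.158, 0.987, 0.0]
wrist_force: [0.3, -0.9, 0.2]
opening: 0.0853
gripper_force: 0.0
t 3.42 tcp clamp mm [ 13.6   1.  155.8] F clamp xy [-0.7 -0.6  0.2] op 85.3 gf 0.0
```

View pics/w2.png

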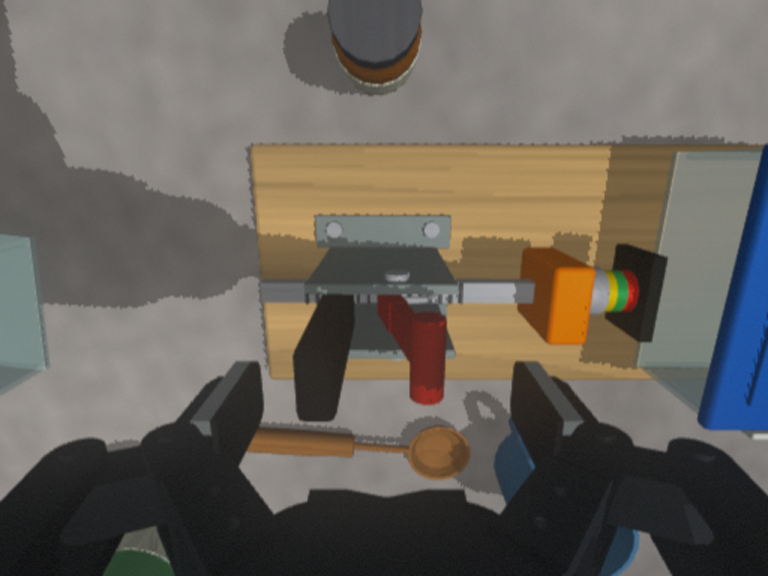

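The fingers straddle the grip and the cross bar at the right height. The bands show at about (615,290) in the scaled picture. I will set a fixed opening and pull the bar with the front finger, reading the force at the wrist.

```bash
python3 -m handwheel '[[[0,-0.005,0,0,0,0,0.25],[0,-0.005,0,0,0,0,0.25],[0,-0.005,0,0,0,0,0.25],[0,-0.005,0,0,0,0,0.25],[0,-0.005,0,0,0,0,0.25],[0,-0.005,0,0,0,0,0.25]]]' 80; python3 -c "
from h import *
stat()"
```

```text
t: 3.97
ee_pos: [0.4947, -0.2002, 0.1557]
tool_rot: [0.0, 0.159, 0.987, -0.0]
wrist_force: [-0.1, -0.2, 0.4]
opening: 0.0643
gripper_force: 0.0
t 3.97 tcp clamp mm [  9.8   0.3 155.7] F clamp xy [-0.2  0.1  0.4] op 64.3 gf 0.0
```

```bash
python3 -m handwheel '[[[0,-0.007,0,0,0,0,0.25],[0,-0.014,0,0,0,0,0.25],[0,-0.021,0,0,0,0,0.25],[0,-0.028,0,0,0,0,0.25],[0,-0.035,0,0,0,0,0.25],[0,-0.035,0,0,0,0,0.25],[0,-0.035,0,0,0,0,0.25],[0,-0.035,0,0,0,0,0.25]]]'; python3 - <<'E'
from h import *
stat();shot("wrist","w3",(0,0,512,384),1.5)
E
```

```text
t: 4.63
ee_pos: [0.488, -0.2202, 0.1555]
tool_rot: [-0.0, 0.159, 0.987, -0.0]
wrist_force: [-0.7, -0.7, 0.9]
opening: 0.0637
gripper_force: 0.0
t 4.63 tcp clamp mm [-11.2   0.3 155.5] F clamp xy [-0.9  0.4  0.9] op 63.7 gf 0.0
```

View pics/w3.png

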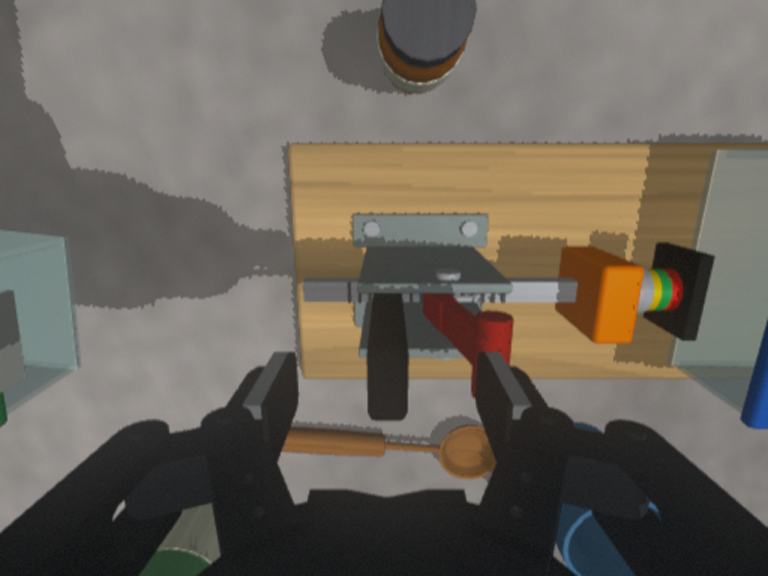

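```bash
python3 - <<'E'
from h import *
p=np.load("pose.npy");t,Rt,s=tool()
print("bar ends+centre",(proj("wrist",toW(p,[(.03,.017,.154),(.03,-.017,.154),(-.01,0,.178),(.03,.017,.161),(.03,-.017,.161)]))*1.5).round())
o=s["opening"]/2
L=[(x,sy*o,z) for sy in(1,-1) for z in(.025,.015,.006) for x in(.011,-.011)]
print("pads",(proj("wrist",t+Rt.apply(np.array(L)))*1.5).round())
print([(np.round(d["uv"]*np.array(1.5)),round(d["confidence"],2)) for d in nets.cut_out("trigger_bar","wrist")][:2])
E
```

```text
bar ends+centre [[495. 317.]
 [489. 397.]
 [389. 389.]
 [500. 323.]
 [493. 406.]]
pads [[460. 310.]
 [458. 356.]
 [464. 318.]
 [462. 367.]
 [468. 326.]
 [465. 377.]
 [312. 310.]
 [315. 356.]
 [308. 318.]
 [311. 367.]
 [304. 326.]
 [307. 377.]]
[(array([472., 330.]), 0.56)]
```

The pull met no force. In the picture the finger lies over the bar, so the fingertips seem to sit higher than the stated geometry. I back off and check from the side.

```bash
python3 -m handwheel '[[[0,0.015,0,0,0,0,0.25],[0,0.035,0,0,0,0,0.25],[0,0.035,0,0,0,0,0.25],[0,0.035,0,0,0,0,0.25]]]'; python3 - <<'E'
from h import *
stat();p=np.load("pose.npy");t,Rt,s=tool();o=s["opening"]/2
A=[]
for c,(x0,y0,x1,y1),fx in (("side",(190,180,320,300),4),("scene",(150,100,280,220),4)):
    im=cams.get_image(c)[:,:,::-1].copy()
    im=cv2.resize(im,None,fx=4,fy=4,interpolation=cv2.INTER_CUBIC)
    for P,col in ((t+Rt.apply([[0,o,.025],[0,-o,.025]]),(0,255,255)),(t+Rt.apply([[0,o,-.02],[0,-o,-.02]]),(255,0,255)),(toW(p,[(-.01,0,.178)]),(0,255,0)),(toW(p,[(.03,0,.154)]),(255,255,0))):
        for q in proj(c,P): cv2.circle(im,tuple(int(round(v*4+1.5)) for v in q),3,col,-1)
    A.append(im[y0*4:y1*4,x0*4:x1*4])
im=cv2.resize(np.hstack(A),(800,369));cv2.imwrite("pics/s3.png",im)
E
```

```text
t: 5.07
ee_pos: [0.495, -0.199, 0.1555]
tool_rot: [-0.0, 0.158, 0.987, -0.0]
wrist_force: [0.0, -0.1, 0.3]
opening: 0.0643
gripper_force: 0.0
t 5.07 tcp clamp mm [ 11.    0.3 155.5] F clamp xy [-0.  -0.1  0.3] op 64.3 gf 0.0
```

View pics/s3.png

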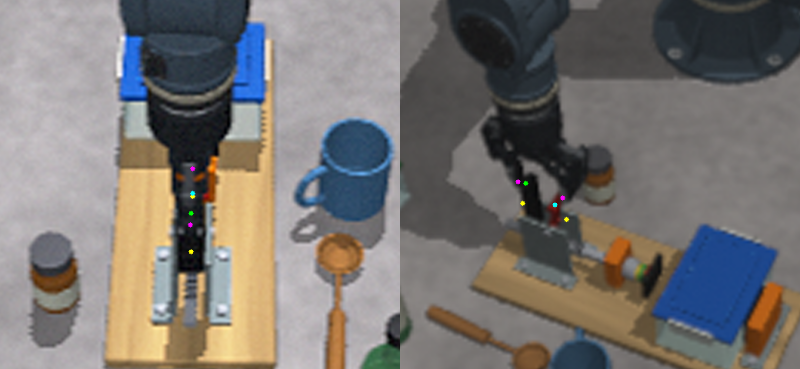

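Scene panel: the real fingertips are at about (575,196), close to the magenta points (TCP −20 mm), with the palm far above the grip. So the fingers need to go about 35 mm lower.

```bash
python3 -m handwheel '[[[0,0,0.01,0,0,0,0.2],[0,0,0.02,0,0,0,0.2],[0,0,0.03,0,0,0,0.2],[0,0,0.035,0,0,0,0.2],[0,0,0.035,0,0,0,0.2]]]'; python3 - <<'E'
from h import *
stat()
E
python3 -m handwheel '[[[0,0,0.007,0,0,0,0.2],[0,0,0.014,0,0,0,0.2],[0,0,0.021,0,0,0,0.2],[0,0,0.024,0,0,0,0.2],[0,0,0.024,0,0,0,0.2]]]'; python3 - <<'E'
from h import *
stat();shot("wrist","w4",(0,0,512,384),1.5)
E
```

```text
t: 5.58
ee_pos: [0.4939, -0.2001, 0.1334]
tool_rot: [-0.001, 0.159, 0.987, 0.0]
wrist_force: [-0.2, -0.2, -0.1]
opening: 0.0683
gripper_force: 0.0
t 5.58 tcp clamp mm [  9.7   1.  133.4] F clamp xy [-0.3  0.1 -0.1] op 68.3 gf 0.0
t: 6.0
ee_pos: [0.4943, -0.2001, 0.1196]
tool_rot: [-0.0, 0.159, 0.987, 0.0]
wrist_force: [-0.6, -0.2, 1.1]
opening: 0.069
gripper_force: 0.0
t 6.0 tcp clamp mm [  9.8   0.6 119.6] F clamp xy [-0.4  0.5  1.1] op 69.0 gf 0.0
```

View pics/w4.png

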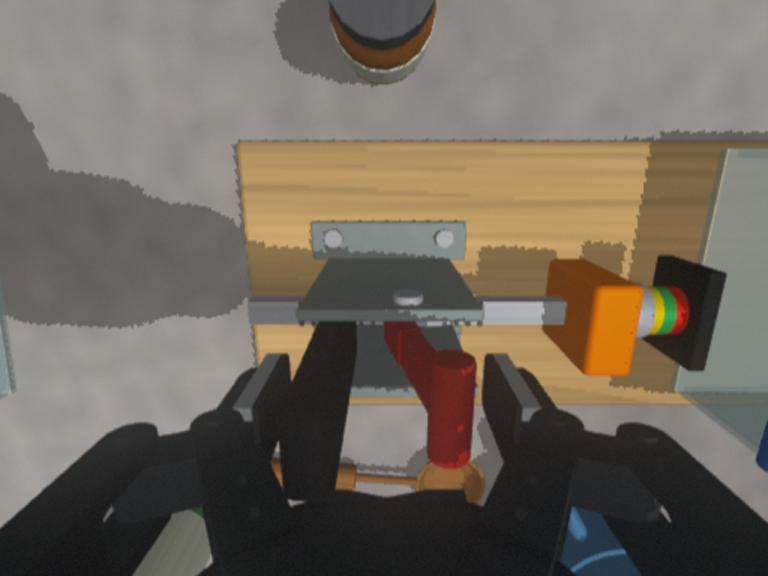

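Now the bar sits between the pads, with the right pad at about x 490 and the bar's edge at 475. Pulling gently.

```bash
python3 -m handwheel '[[[0,-0.005,0,0,0,0,0.2],[0,-0.01,0,0,0,0,0.2],[0,-0.015,0,0,0,0,0.2],[0,-0.02,0,0,0,0,0.2],[0,-0.025,0,0,0,0,0.2],[0,-0.025,0,0,0,0,0.2]]]'; python3 - <<'E'
from h import *
stat()
E
python3 -m handwheel '[[[0,-0.004,0,0,0,0,0.2],[0,-0.008,0,0,0,0,0.2],[0,-0.012,0,0,0,0,0.2],[0,-0.012,0,0,0,0,0.2],[0,-0.012,0,0,0,0,0.2]]]'; python3 - <<'E'
from h import *
stat();print(cl(),[np.round(nets.cut_out(n,"wrist")[0]["uv"]) for n in ("trigger_bar","pad_face") if cams.get_image("wrist") is not None])
E
```

```text
t: 6.55
ee_pos: [0.4905, -0.2138, 0.1209]
tool_rot: [0.001, 0.159, 0.987, 0.001]
wrist_force: [1.7, 8.5, 5.6]
opening: 0.0681
gripper_force: 4.1
t 6.55 tcp clamp mm [-4.400e+00 -1.000e-01  1.209e+02] F clamp xy [8.6 1.  5.6] op 68.1 gf 4.1
t: 6.97
ee_pos: [0.4885, -0.2205, 0.121]
tool_rot: [0.001, 0.158, 0.987, 0.001]
wrist_force: [2.4, 7.1, 5.4]
opening: 0.0685
gripper_force: 4.0
t 6.97 tcp clamp mm [-11.4  -0.3 121. ] F clamp xy [ 7.5 -0.1  5.4] op 68.5 gf 4.0
[-11.40180517  -0.27470853 120.97939192] [array([313., 264.]), array([488., 207.])]
```

```bash
python3 -m handwheel '[[[0,-0.004,0,0,0,0,0.2],[0,-0.007,0,0,0,0,0.2],[0,-0.010,0,0,0,0,0.2],[0,-0.010,0,0,0,0,0.2]]]'; python3 - <<'E'
from h import *
stat();shot("wrist","w5",(0,0,512,384),1.5)
E
```

```text
t: 7.5
ee_pos: [0.4867, -0.2258, 0.1209]
tool_rot: [0.001, 0.158, 0.987, 0.002]
wrist_force: [3.5, 9.9, 6.1]
opening: 0.0685
gripper_force: 5.3
t 7.5 tcp clamp mm [-17.   -0.3 120.9] F clamp xy [10.5 -0.2  6.1] op 68.5 gf 5.3
```

View pics/w5.png

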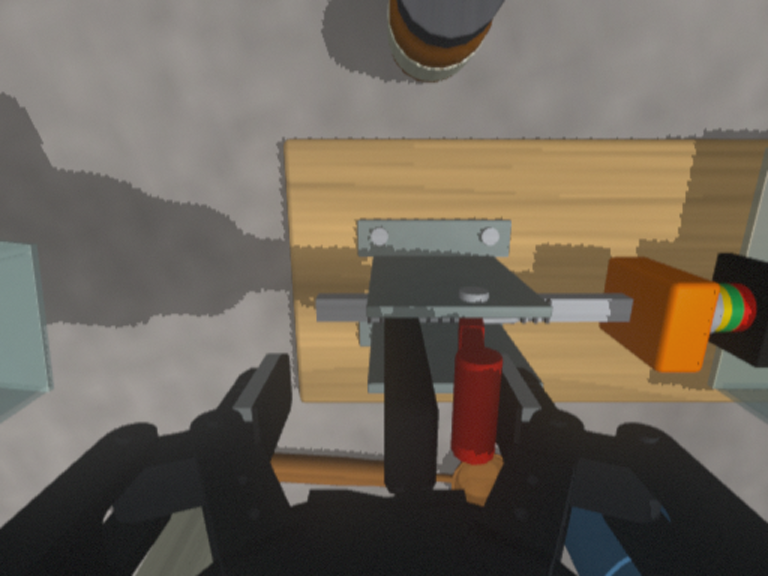

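The trigger is nearly fully squeezed and the jaw has advanced with the pad still clear. Now I work out the remaining gap from the released view (w4).

```bash
cat >> h.py <<'E'
def px2clamp(c,uv,z,m=None,p=None):
    m=m or cams.camera_model(c);T=m["camera_from_world"];K=m["intrinsics"]
    d=T[:3,:3].T@np.linalg.solve(K,[*uv,1]);o=-T[:3,:3].T@T[:3,3];return cl(o+d*(z-o[2])/d[2])
E
python3 - <<'E'
from h import *
m=dict(cams.camera_model("wrist"));t,Rt,s=tool()
T=m["camera_from_world"].copy()
print("now w5: head front top edge",px2clamp("wrist",(716/1.5,285/1.5),.091,m),"pad back top",px2clamp("wrist",(712/1.5,258/1.5),.082,m))
# model at w4: translate
t4=np.array([.4943,-.2001,.1196]);T[:3,3]+=T[:3,:3]@(t-t4);m4=dict(m,camera_from_world=T)
for n,uv,z in (("head front",(641,290),.091),("pad front",(725,272),.082),("pad front low",(705,368),.082),("glass bottom",(726,150),.018),("glass bottom",(675,390),.018),("board left",(250,300),.018)): print(n,px2clamp("wrist",np.array(uv)/1.5,z,m4))
E
```

```text
now w5: head front top edge [127.98932872  20.66666019  91.        ] pad back top [130.65139047  30.78965281  82.        ]
head front [121.33131562  19.64907337  91.        ]
pad front [163.75994198  25.49482957  82.        ]
pad front low [165.19046535 -22.70430492  82.        ]
glass bottom [201.11648199  79.90019031  18.        ]
glass bottom [202.4295412  -71.83740185  18.        ]
board left [-74.34519706  -8.97278469  18.        ]
```

Gap about 37 mm, jaw about 7 mm on. Full pumps now.

```bash
python3 -m handwheel '[[[0,0.02,0,0,0,0,0.2],[0,0.042,0,0,0,0,0.2],[0,0.042,0,0,0,0,0.2],[0,0.03,0,0,0,0,0.2],[0,0.02,0,0,0,0,0.2],[0,0.01,0,0,0,0,0.2],[0,-0.001,0,0,0,0,0.2],[0,-0.001,0,0,0,0,0.2]]]'|sed -n 5p; python3 - <<'E'
from h import *
stat();shot("wrist","p2",(0,0,512,384),1)
E
python3 -m handwheel '[[[0,0.02,0,0,0,0,0.2],[0,0.042,0,0,0,0,0.2],[0,0.042,0,0,0,0,0.2],[0,0.03,0,0,0,0,0.2],[0,0.02,0,0,0,0,0.2],[0,0.01,0,0,0,0,0.2],[0,0,0,0,0,0,0.2],[0,0,0,0,0,0,0.2]]]'|sed -n 5p; python3 - <<'E'
from h import *
stat();im=cams.get_image("wrist")
d=nets.cut_out("jaw_head","wrist");print([(x["uv"],x["confidence"]) for x in d][:1]);px=d[0]["pixels"];r,c=np.nonzero(px);print(c.max(),r.min())
for v in (190,195,200):
    cc=c[r==v]; print(v,px2clamp("wrist",(cc.max(),v),.091) if len(cc) else None)
cv2.imwrite("pics/p3.png",cv2.resize(im[:,:,::-1],None,fx=1.5,fy=1.5))
E
```

```text
opening: 0.0681
t 8.22 tcp clamp mm [-1.850e+01  1.000e-01  1.205e+02] F clamp xy [10.6 -0.2  3.7] op 68.1 gf 5.6
opening: 0.0687
t 8.93 tcp clamp mm [-1.860e+01  1.000e-01  1.204e+02] F clamp xy [11.6 -0.1  3.6] op 68.7 gf 5.8
[([461.9, 207.1], 0.87)]
502 171
190 [142.52148743  21.09496677  91.        ]
195 [143.38034191  17.65702328  91.        ]
200 [143.58236036  14.18230218  91.        ]
```

View pics/p3.png

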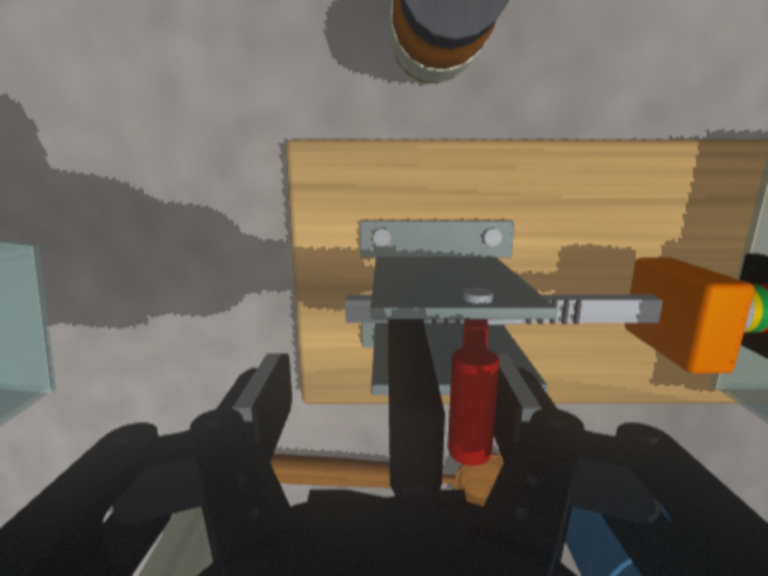

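```bash
cat >> h.py <<'E'
def jaw():
    cams.get_image("wrist");d=nets.cut_out("jaw_head","wrist")[0];r,c=np.nonzero(d["pixels"])
    print("jaw front",round(np.median([px2clamp("wrist",(c[r==v].max(),v),.091)[0] for v in range(192,232,4) if (r==v).any()]),1),"maxcol",c.max(),round(d["confidence"],2))
E
for i in 1 2; do python3 -m handwheel '[[[0,0.02,0,0,0,0,0.2],[0,0.042,0,0,0,0,0.2],[0,0.042,0,0,0,0,0.2],[0,0.03,0,0,0,0,0.2],[0,0.02,0,0,0,0,0.2],[0,0.01,0,0,0,0,0.2],[0,0,0,0,0,0,0.2],[0,0,0,0,0,0,0.2]]]' >/dev/null; python3 -c "
from h import *
stat();jaw()"; done
python3 -m handwheel '[[[0,0.02,0,0,0,0,0.2],[0,0.042,0,0,0,0,0.2],[0,0.042,0,0,0,0,0.2],[0,0.042,0,0,0,0,0.2]]]' >/dev/null; python3 - <<'E'
from h import *
stat();jaw();shot("side","s5",(200,160,310,270),5);
im=cams.get_image("wrist")[:,:,::-1];cv2.imwrite("pics/w6.png",cv2.resize(im[60:300,312:512],None,fx=2.5,fy=2.5,interpolation=cv2.INTER_CUBIC))
a=cv2.imread("pics/s5.png")[:,:300];b=cv2.imread("pics/w6.png");b=cv2.resize(b,(458,550));cv2.imwrite("pics/c6.png",np.hstack([a,b]))
E
```

```text
t 9.7 tcp clamp mm [-1.860e+01  1.000e-01  1.204e+02] F clamp xy [11.4  0.3  3.9] op 68.4 gf 5.8
jaw front 149.9 maxcol 511 0.91
t 10.47 tcp clamp mm [-1.860e+01  1.000e-01  1.204e+02] F clamp xy [11.1  0.7  4.1] op 68.1 gf 5.9
jaw front 152.1 maxcol 511 0.93
t 10.9 tcp clamp mm [  6.7   0.4 120. ] F clamp xy [-0.  -1.3 -0.2] op 68.2 gf 0.0
jaw front 156.4 maxcol 486 0.8
```

View pics/c6.png

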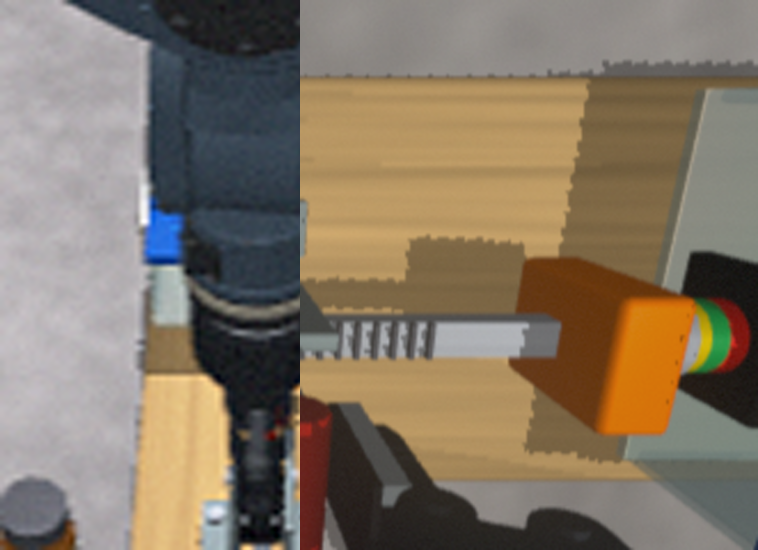

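Right panel: released, the bands are all outside the sleeve (yellow at about x 707 of the composite), and the pad is still just short of the glass. Ten pictures are used up, so from here I measure the bands numerically.

```bash
cat >> h.py <<'E'
def bands(save=None):
    im=cams.get_image("wrist");hsv=cv2.cvtColor(im,cv2.COLOR_RGB2HSV).astype(int);roi=np.zeros(im.shape[:2],bool);roi[150:250,400:]=1
    H,S,V=hsv[...,0],hsv[...,1],hsv[...,2];out={}
    for n,(a,b) in dict(yellow=(22,38),green=(45,85)).items():
        m=roi&(H>=a)&(H<=b)&(S>110)&(V>60);nn,lab,st,_=cv2.connectedComponentsWithStats(m.astype(np.uint8))
        if nn<2: out[n]=None;continue
        k=1+st[1:,4].argmax();m=lab==k;r,c=np.nonzero(m);w=[np.sum(c[r==v]) and (c[r==v].min(),c[r==v].max()+1,v) for v in np.unique(r)]
        # x range along crest of the cylinder (row closest to axis plane y=0)
        w=sorted(w,key=lambda q:abs(px2clamp("wrist",(q[0],q[2]),.0745)[1]))[:5]
        out[n]=(int(m.sum()),[round(float(np.median([px2clamp("wrist",(q[i],q[2]),.0745)[0] for q in w])),1) for i in (0,1)])
    print("bands",out)
E
python3 -c "
from h import *
stat();bands();jaw()"
```

```text
t 11.1 tcp clamp mm [  6.    0.3 120.1] F clamp xy [-0.1  0.7  0.6] op 68.6 gf 0.0
bands {'yellow': (135, [173.5, 177.2]), 'green': (232, [177.2, 182.8])}
jaw front 156.3 maxcol 486 0.7
```

```bash
python3 -m handwheel '[[[0,-0.01,0,0,0,0,0.2],[0,-0.02,0,0,0,0,0.2],[0,-0.03,0,0,0,0,0.2],[0,-0.037,0,0,0,0,0.2],[0,-0.042,0,0,0,0,0.2],[0,-0.042,0,0,0,0,0.2],[0,-0.042,0,0,0,0,0.2]]]' >/dev/null; python3 -c "
from h import *
stat();jaw()"; python3 -m handwheel '[[[0,0.02,0,0,0,0,0.2],[0,0.042,0,0,0,0,0.2],[0,0.042,0,0,0,0,0.2],[0,0.042,0,0,0,0,0.2]]]' >/dev/null;  python3 -c "
from h import *
stat();bands();jaw()"
```

```text
t 11.83 tcp clamp mm [-17.5   0.  120.6] F clamp xy [13.3 -0.3  5.5] op 68.5 gf 6.9
jaw front 153.5 maxcol 511 0.7
t 12.27 tcp clamp mm [  6.7   0.4 120. ] F clamp xy [-0.1 -0.5 -0.3] op 68.2 gf 0.0
bands {'yellow': (3, [182.0, 182.8]), 'green': (202, [178.2, 183.8])}
jaw front 160.6 maxcol 492 0.56
```

Contact is made: the yellow band has almost gone, so the plunger is about 4.5 mm in. I finish with a partial pump of about +3.3 mm.

```bash
python3 -m handwheel '[[[0,-0.008,0,0,0,0,0.2],[0,-0.016,0,0,0,0,0.2],[0,-0.022,0,0,0,0,0.2],[0,-0.026,0,0,0,0,0.2],[0,-0.028,0,0,0,0,0.2],[0,-0.028,0,0,0,0,0.2],[0,-0.028,0,0,0,0,0.2]]]' >/dev/null; python3 -c "
from h import *
stat();bands()"
```

```text
t 13.0 tcp clamp mm [ -9.5   0.  120.9] F clamp xy [10.3  1.6  7.9] op 68.3 gf 5.3
bands {'yellow': (1, [178.6, 179.3]), 'green': (1, [179.1, 179.8])}
```

```bash
python3 -m handwheel '[[[0,-0.002,0,0,0,0,0.2],[0,-0.004,0,0,0,0,0.2],[0,-0.004,0,0,0,0,0.2],[0,-0.004,0,0,0,0,0.2]]]' >/dev/null; python3 - <<'E'
from h import *
stat()
print(proj("wrist",toW(np.load("pose.npy"),[(.180,.0,.0745),(.184,0,.0745),(.183,.0125,.062)])))
im=cams.get_image("wrist")
d=nets.cut_out("jaw_head","wrist")[0];r,c=np.nonzero(d["pixels"])
# back-left edge of the orange head, same rows, as a travel gauge
print("head left edge",[(v,c[r==v].min(),px2clamp("wrist",(c[r==v].min(),v),.091)[0].round(1)) for v in (185,195,205)])
E
```

```text
t 13.38 tcp clamp mm [-11.7  -0.  121.1] F clamp xy [10.7  1.2  9.2] op 68.3 gf 5.7
[[517.16519013 210.9218169 ]
 [522.57131094 210.92290031]
 [510.96917245 189.93710911]]Traceback (most recent call last):
  File "<stdin>", line 5, in <module>
IndexError: list index out of range
```

```bash
python3 - <<'E'
from h import *
def back(im,m):
    h=cv2.cvtColor(im,cv2.COLOR_RGB2HSV).astype(int);k=(h[...,0]>=5)&(h[...,0]<=17)&(h[...,1]>190)&(h[...,2]>90);k[:,:330]=0
    return [(v,np.nonzero(k[v])[0].min(),px2clamp("wrist",(np.nonzero(k[v])[0].min(),v),.091,m)[0].round(1)) for v in range(174,182,2) if k[v].any()]
m=dict(cams.camera_model("wrist"));t=tool()[0];print(cl(t),"now",back(cams.get_image("wrist"),m))
p=np.load("pose.npy")
for f,x in (("p2",-18.5),("p3",-18.6),("w5",-17.)):
    im=cv2.imread(f"pics/{f}.png")[:,:,::-1];im=np.ascontiguousarray(cv2.resize(im,(512,384)))
    tt=toW(p,[(x/1e3,0.0001,.1205)])[0];T=m["camera_from_world"].copy();T[:3,3]+=T[:3,:3]@(t-tt)
    print(f,back(im,dict(m,camera_from_world=T)))
E
```

```text
[-1.16863983e+01 -3.69131348e-02  1.21076032e+02] now [(174, np.int64(439), np.float64(106.1)), (176, np.int64(438), np.float64(105.7)), (178, np.int64(438), np.float64(105.9)), (180, np.int64(438), np.float64(106.2))]
p2 [(174, np.int64(417), np.float64(84.6)), (176, np.int64(417), np.float64(84.9)), (178, np.int64(416), np.float64(84.4)), (180, np.int64(416), np.float64(84.6))]
p3 [(174, np.int64(425), np.float64(89.7)), (176, np.int64(424), np.float64(89.3)), (178, np.int64(424), np.float64(89.5)), (180, np.int64(424), np.float64(89.8))]
w5 [(174, np.int64(407), np.float64(79.7)), (176, np.int64(406), np.float64(79.2)), (178, np.int64(406), np.float64(79.4)), (180, np.int64(406), np.float64(79.6))]
```

```bash
python3 - <<'E'
from h import *
m=dict(cams.camera_model("wrist"));t=tool()[0];p=np.load("pose.npy")
def back(im,off=0):
    h=cv2.cvtColor(im,cv2.COLOR_RGB2HSV).astype(float);o=[]
    for v in (176,178,180,182):
        row=((h[v,:,0]>=5)&(h[v,:,0]<=17)&(h[v,:,1]>190)&(h[v,:,2]>90));row[:max(0,330-0)]=0
        # subpixel: blue-vs-red transition
        g=im[v].astype(float);s=g[:,0]-g[:,2];c=np.nonzero(row)[0].min();hi=s[c+2:c+6].mean();lo=s[c-8:c-4].mean();th=(hi+lo)/2
        i=next(i for i in range(c-4,c+4) if s[i]<=th<s[i+1]);o.append((i+(th-s[i])/(s[i+1]-s[i]),v))
    return o
L=[]
now=np.ascontiguousarray(cams.get_image("wrist"))
ims={"now":(now,cl(t)[0])}
for f,x in (("p2",-18.5),("p3",-18.6),("w5",-17.),("w4",9.8)):
    ims[f]=(np.ascontiguousarray(cv2.resize(cv2.imread(f"pics/{f}.png")[:,:,::-1],(512,384),interpolation=cv2.INTER_AREA)),x)
w6=np.zeros((384,512,3),np.uint8);w6[60:300,312:512]=cv2.resize(cv2.imread("pics/w6.png")[:,:,::-1],(200,240),interpolation=cv2.INTER_AREA);ims["w6"]=(w6,6.3)
for z in (.033,.04,.05):
    r={}
    for n,(im,x) in ims.items():
        tt=toW(p,[(x/1e3,0,.1205)])[0];T=m["camera_from_world"].copy();T[:3,3]+=T[:3,:3]@(t-tt);mm=dict(m,camera_from_world=T)
        try:r[n]=round(float(np.mean([px2clamp("wrist",q,z,mm)[0] for q in back(im)])),1)
        except Exception as e:r[n]=repr(e)[:20]
    print(z,r)
E
```

```text
0.033 {'now': 143.3, 'p2': 117.7, 'p3': 123.9, 'w5': 110.2, 'w4': 103.0, 'w6': 136.8}
0.04 {'now': 138.7, 'p2': 113.7, 'p3': 119.7, 'w5': 106.4, 'w4': 100.3, 'w6': 132.9}
0.05 {'now': 132.1, 'p2': 107.9, 'p3': 113.6, 'w5': 101.0, 'w4': 96.3, 'w6': 127.3}
```

```bash
python3 -m handwheel '[[[0,-0.002,0,0,0,0,0.2],[0,-0.004,0,0,0,0,0.2],[0,-0.004,0,0,0,0,0.2],[0,-0.004,0,0,0,0,0.2],[0,-0.004,0,0,0,0,0.2]]]' >/dev/null; python3 - <<'E'
from h import *
m=cams.camera_model("wrist");stat()
im=np.ascontiguousarray(cams.get_image("wrist"));h=cv2.cvtColor(im,cv2.COLOR_RGB2HSV).astype(float);o=[]
for v in (176,178,180,182):
    row=((h[v,:,0]>=5)&(h[v,:,0]<=17)&(h[v,:,1]>190)&(h[v,:,2]>90));row[:330]=0
    g=im[v].astype(float);s=g[:,0]-g[:,2];c=np.nonzero(row)[0].min();th=(s[c+2:c+6].mean()+s[c-8:c-4].mean())/2
    i=next(i for i in range(c-4,c+4) if s[i]<=th<s[i+1]);o.append(px2clamp("wrist",(i+(th-s[i])/(s[i+1]-s[i]),v),.037,m)[0])
print(np.mean(o),o)
E
```

```text
t 14.0 tcp clamp mm [-1.410e+01 -1.000e-01  1.211e+02] F clamp xy [11.8  0.7  8.7] op 68.5 gf 5.8
142.11696717640962 [np.float64(142.05032474500757), np.float64(142.1044370008432), np.float64(142.23068611811317), np.float64(142.0824208416745)]
```

```bash
python3 -m handwheel '[[[0,-0.001,0,0,0,0,0.2],[0,-0.002,0,0,0,0,0.2],[0,-0.002,0,0,0,0,0.2],[0,-0.002,0,0,0,0,0.2],[0,-0.002,0,0,0,0,0.2],[0,-0.002,0,0,0,0,0.2],[0,-0.002,0,0,0,0,0.2],[0,-0.002,0,0,0,0,0.2]]]' >/dev/null; python3 - <<'E'
from h import *
stat()
for c in ("wrist","scene"):
    im=np.ascontiguousarray(cams.get_image(c));h=cv2.cvtColor(im,cv2.COLOR_RGB2HSV).astype(int);H,S,V=h[...,0],h[...,1],h[...,2]
    R_=np.zeros(H.shape,bool)
    if c=="wrist":R_[170:250,470:]=1
    else:R_[170:205,215:245]=1
    for n,a,b in (("y",22,38),("g",42,85)):
        r,cc=np.nonzero(R_&(H>=a)&(H<=b)&(S>90)&(V>50));print(c,n,len(r),(cc.min(),cc.max(),r.min(),r.max()) if len(r) else "")
o=cv2.imread("pics/scene0.png")[:,:,::-1];h=cv2.cvtColor(np.ascontiguousarray(o),cv2.COLOR_RGB2HSV).astype(int);H,S,V=h[...,0],h[...,1],h[...,2]
for n,a,b in (("y",22,38),("g",42,85)): print("scene0",n,((H>=a)&(H<=b)&(S>90)&(V>50))[170:205,215:245].sum())
E
```

```text
t 14.72 tcp clamp mm [-1.520e+01 -1.000e-01  1.211e+02] F clamp xy [11.9  2.1 10.1] op 68.6 gf 6.0
wrist y 0 
wrist g 0 
scene y 0 
scene g 0 
scene0 y 9
scene0 g 7
```

The bands are out of the wrist view, so to verify I shift the hand forward in small steps and close the fingers to match. Each step slackens the bar slightly, then re-squeezes it.

```bash
python3 -m handwheel '[[[0,0.004,0,0,0,0,0.2],[0,0.008,0,0,0,0,0.2],[0,0.008,0,0,0,0,0.22],[0,0.008,0,0,0,0,0.25],[0,0.008,0,0,0,0,0.28],[0,0.008,0,0,0,0,0.3],[0,0.008,0,0,0,0,0.3],[0,0.008,0,0,0,0,0.3]]]' >/dev/null; python3 -c "
from h import *
stat()"
python3 -m handwheel '[[[0,0.004,0,0,0,0,0.3],[0,0.008,0,0,0,0,0.3],[0,0.008,0,0,0,0,0.32],[0,0.008,0,0,0,0,0.35],[0,0.008,0,0,0,0,0.38],[0,0.008,0,0,0,0,0.4],[0,0.008,0,0,0,0,0.4],[0,0.008,0,0,0,0,0.4]]]' >/dev/null; python3 -c "
from h import *
stat();bands();print(proj('wrist',toW(np.load('pose.npy'),[(.180,.0,.0745),(.184,0,.0745),(.188,0,.0745)])))"
```

```text
t 15.48 tcp clamp mm [-10.6  -0.2 120.9] F clamp xy [10.   0.6  8. ] op 59.9 gf 5.5
t 16.15 tcp clamp mm [ -6.1   0.  120.6] F clamp xy [10.   1.   7.2] op 51.1 gf 4.8
bands {'yellow': None, 'green': None}
[[510.59191303 211.37856352]
 [516.02572937 211.38178966]
 [521.45913307 211.38501556]]
```

```bash
python3 -m handwheel '[[[0,0.004,0,0,0,0,0.4],[0,0.008,0,0,0,0,0.4],[0,0.008,0,0,0,0,0.42],[0,0.008,0,0,0,0,0.45],[0,0.008,0,0,0,0,0.48],[0,0.008,0,0,0,0,0.505],[0,0.008,0,0,0,0,0.505],[0,0.008,0,0,0,0,0.505]]]' >/dev/null; python3 -c "
from h import *
stat();bands();im=cams.get_image('wrist')
for v in (190,200,205,210,215,220): print(v,im[v,494:512:2].tolist())
p=np.load('pose.npy')
print(proj('wrist',toW(p,[(.178,.0125,.062),(.184,0.0125,.062)])))"
```

```text
t 16.87 tcp clamp mm [ -1.4   0.2 120.4] F clamp xy [ 9.  -0.1  6.6] op 42.5 gf 4.6
bands {'yellow': (2, [180.5, 181.2]), 'green': (25, [183.0, 183.9])}
190 [[176, 87, 10], [174, 85, 10], [175, 86, 10], [176, 87, 10], [175, 86, 10], [175, 87, 10], [172, 85, 10], [116, 52, 13], [44, 25, 24]]
200 [[214, 122, 10], [215, 122, 10], [214, 120, 10], [215, 121, 10], [214, 119, 10], [213, 116, 10], [211, 110, 10], [81, 125, 60], [105, 56, 29]]
205 [[214, 120, 10], [215, 119, 10], [215, 119, 10], [214, 117, 10], [214, 118, 10], [214, 115, 10], [177, 133, 109], [136, 151, 143], [80, 138, 65]]
210 [[215, 119, 10], [214, 118, 10], [215, 117, 10], [214, 116, 10], [213, 116, 10], [205, 113, 55], [162, 163, 167], [104, 156, 118], [106, 124, 65]]
215 [[214, 116, 10], [215, 116, 10], [213, 116, 10], [214, 117, 10], [213, 110, 10], [164, 158, 158], [145, 155, 152], [80, 104, 52], [149, 29, 19]]
220 [[214, 116, 10], [214, 116, 10], [214, 116, 10], [214, 116, 10], [168, 93, 52], [100, 63, 44], [105, 25, 20], [105, 24, 17], [89, 28, 23]]
[[492.09017928 190.61917782]
 [499.93237693 190.6259205 ]]
```

```bash
python3 - <<'E'
from h import *
stat();im=cams.get_image("wrist")
for v in range(196,219,3):
    print(v,im[v,502:512].tolist(),[px2clamp("wrist",(c,v),.0745)[0].round(1) for c in (505,510)])
E
```

```text
t 16.97 tcp clamp mm [ -1.4   0.2 120.5] F clamp xy [9.2 0.1 5.5] op 42.2 gf 4.6
196 [[214, 120, 10], [214, 118, 10], [215, 120, 10], [214, 117, 10], [214, 117, 10], [213, 111, 10], [186, 90, 10], [123, 38, 14], [112, 24, 17], [112, 23, 17]] [np.float64(177.4), np.float64(181.1)]
199 [[214, 119, 10], [214, 118, 10], [213, 116, 10], [192, 102, 10], [212, 112, 10], [199, 106, 10], [91, 109, 46], [67, 84, 40], [114, 39, 22], [120, 26, 18]] [np.float64(178.0), np.float64(181.6)]
202 [[215, 119, 10], [215, 119, 10], [215, 119, 10], [214, 115, 10], [206, 110, 38], [160, 132, 110], [89, 137, 95], [49, 132, 65], [91, 102, 49], [126, 43, 23]] [np.float64(178.6), np.float64(182.2)]
205 [[215, 118, 10], [214, 117, 10], [214, 116, 10], [211, 112, 32], [176, 132, 109], [153, 150, 151], [135, 151, 143], [62, 147, 83], [77, 137, 63], [183, 62, 33]] [np.float64(179.2), np.float64(182.8)]
208 [[191, 101, 10], [211, 114, 10], [213, 111, 10], [192, 123, 81], [166, 161, 162], [158, 162, 164], [140, 161, 149], [73, 155, 94], [75, 146, 73], [157, 64, 35]] [np.float64(179.8), np.float64(183.4)]
211 [[214, 116, 10], [213, 111, 10], [196, 119, 73], [166, 160, 159], [161, 163, 166], [151, 159, 157], [78, 153, 97], [65, 146, 72], [144, 100, 52], [194, 50, 33]] [np.float64(180.4), np.float64(184.0)]
214 [[214, 112, 10], [204, 112, 56], [169, 152, 148], [158, 159, 164], [139, 147, 146], [89, 146, 104], [64, 136, 67], [131, 94, 45], [179, 43, 25], [159, 29, 18]] [np.float64(180.9), np.float64(184.6)]
217 [[207, 111, 41], [168, 138, 123], [148, 151, 150], [123, 147, 132], [96, 122, 90], [103, 82, 44], [116, 37, 21], [119, 24, 17], [118, 22, 15], [119, 24, 19]] [np.float64(181.5), np.float64(185.2)]
```

The bands now show grey sleeve, about 1.75 mm of green plus about 1.3 mm hidden by the sleeve rim, then red. That puts the plunger about 8 mm in, mid-green. The box is pressed and the finger pushes about 9 N. Handing in.

```bash
python3 -c "
from station import ctrl
print(ctrl.hand_in())"
```

```text
the job is handed in; nothing more can be done
None
```

I handed the job in with the blue-lidded box gripped in the clamp: the plunger is about 8 mm in (mid-green, estimated from the band widths), and the finger is still holding the trigger squeezed with about 9 N; no verdict came back.

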